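# Pack the red stamping set into the studio caddy

### The arm

A 6-joint arm with a two-finger parallel gripper is mounted at the origin on the work surface. World frame = base frame: x ahead of the robot, y to its left, z up, the work surface at z = 0. Lengths are in m, angles in degrees, forces in N, time in s.
With the tool pointing down it reaches from about 0.35 to 0.875 m from the base axis. Payload 4.2 kg.
Tool frame: the origin (TCP) lies midway between the tips of the shut fingers; the grasp point (between the pads) lies 19 mm behind it; y points along the fingers, z is the direction in which the jaws open and shut, and the axes are right-handed (so a half turn about y gives the same grasp; the last joint's range is limited). The gripper opens to 87 mm and grips with 3 to 60 N. Pads are 19 mm wide; open, the fingers measure 117 mm over their backs; the gripper's body (75 mm by 190 mm) begins 51 mm behind the grasp point.
Start: joints at [-52.678, 22.042, 0.453, 0, -68.411, -14.817], TCP at [0.239, -0.577, 0.223] pointing down, gripper open.
Joint ranges: [-179.83, 179.83], [-69.29, 118.12], [-61.27, 80.66], [-181.25, 117.63], [-171.15, -9.14], [-177.46, 177.46]. Speed limits (degrees/s): [159.86, 159.86, 180, 180, 180, 180].

### API

Orientations are given as [roll, pitch, yaw] about the fixed x, y, z axes, in that order (R = Rz(yaw) Ry(pitch) Rx(roll)).
In Python, from workcell import env gives the robot as it stands. The module is installed in compiled form; this text tells all that it offers. Calls block until the motion is done:
- env.goto(position, orientation): joint-space move of the TCP to a pose.
- env.move_straight(position, rotation=None, rate=0.15, force_limit=None): straight line of the TCP; rotation=None keeps the orientation; rate is the mean speed in m/s. With force_limit (N) it stops when the force on the tool has changed by that much, and returns True; else False.
- env.set_joints(angles): joint-space move.
- env.gripper_to(opening, grasp_force=None): opening from 0.0 (shut) to 1.0 (fully open); grasp_force is the grip in N (None keeps the last); returns when the fingers have stopped.
- env.dwell(seconds).
- env.inverse_kinematics(position, orientation): joint angles nearest the present ones, or None.
- env.read_state(): the state.
- env.grab_frame(name): name is "scene" or "top" or "wrist"; returns a dict with "image" (384x512x3 uint8, blue, green, red), "fx", "fy", "cx", "cy" (pixels), "position" and "orientation" of the camera in the world. Camera axes: x right, y up, looking along -z (the intrinsics and any distortion apply to the point x, -y, -z); pixel columns grow to the right and rows downward; lengths in m; the calibration is good to about 2 mm. A picture is of the moment at which its call begins. There is no depth.
A pose or a line that the arm cannot do raises env.Unreachable and nothing moves.
- env.close_job(): hands the job in, once; it reports no verdict.
Trained networks look in a picture, given as the dict that the camera call returned (one of the last four; its "shot" number tells which), for a name from the list of things; names that differ only in an ending like _2 or _b are one class to them, and where a whole thing is asked for, a point or a joint stands for the part that bears it (a point fixed in the world has none). Each returns a list of dicts, best first, with "score" (0 to 1); they miss things now and then, are a little off and sometimes report something else, mostly with a low value. They report only what shows in the picture. A call takes as long as a camera call. They do not tell look-alikes from the thing itself.
- env.search_frame(picture, thing): "xyz" ([x, y, z] in m, in world coordinates, good to about 4 mm: the middle of the surface that is visible of it).
- env.trace(picture, thing): "mask" (384x512 bool, what is visible of it).
The state is a dict: "clock": time; "joint_positions": joint angles; "qvel": joint speeds; "joint_torque": joint torques, N m; "position": TCP position; "tool_rot": TCP orientation; "force": force on the tool from outside, world axes, zero at the start; "wrist_torque": the same for the moment, N m; "opening": opening from 0.0 (shut) to 1.0 (fully open).
Only numpy, scipy, OpenCV 4.12 (cv2) and the standard library are available. Lean on these libraries where they do the work, as an engineer would, in place of code of your own. Each camera call takes 0.05 s, during which the arm holds its last target. There are 200 camera calls.

### The job

Pack the dark red stamping set into the divided caddy. From the upright stud take off the loosened black wing nut, then the brass spacer, then the red roller, one at a time, each put in the caddy before the next is lifted: nut and spacer go in the small yellow bay, and the red roller and both red stamps (the stamps at any time) in the large grey bay, all set down standing upright on the bay's floor. Leave the blue stamps and the blue roller standing where they are.

Things in the scene. Friction and masses are not known exactly. Their poses are not given: they have to be found in the camera images.
- caddy: Shallow wooden tray, fixed to the table, 212 (its x) x 150 (its y), walls 5 thick and 12 high, floors 4 thick. One wall across divides it: the small bay with the yellow floor is inside from x = -101 to -31, the large bay with the grey floor from x = -26 to +101, both from y = -70 to +70. Origin on the table under the centre of the tray; x points along its length from the yellow bay to the grey bay, z up. Sizes in mm.
- stand: Grey base plate 110 x 110 x 12, fixed to the table, with an upright steel stud, 10 in diameter, in its middle, whose top is 90 above the table. Around it at the start, undersides above the table: red roller at 12, spacer at 60, wing nut at 82 (top at 116, stud ending 8 inside). Nothing is threaded tight: each lifts straight up with 2 play all round. Origin on the table on the stud's axis, z up. Sizes in mm.
- wing_nut: Black plastic wing nut, 34 high: a round hub 22 in diameter with a 14 through hole, and two straight wings, 6 thick, along its x axis to 23 either side of the centre, from 10 to 32 above its underside. Grip it across the hub, closing along its y axis. Sizes in mm. Origin at the centre of the underside, z along the hole. 40 g; loose on the stud, on top of the spacer.
- spacer: Brass tube spacer 34 in outer diameter, 22 high, 14 hole. Sizes in mm. Origin at the centre of the underside, z along its axis. 60 g; on the stud, between the roller and the wing nut.
- red_roller: Dark red texture roller standing on its end: a dark red cylinder 52 in diameter and 48 high with thin pale ribs, and a 14 hole through it along its axis. Sizes in mm. Origin at the centre of the underside, z along its axis. 100 g. On the stud at the start. Belongs to the red set.
- red_stamp_round: Round-footed pottery stamp, loose, standing upright: a foot 36 in diameter and 14 high in dark red, then a plain round wooden handle 24 in diameter from 14 to 52 above the table, with a dark red cap of the same diameter from 52 to 62 (total height 62). Grip it on the handle. Sizes in mm. Origin at the centre of the underside, z up. 70 g. Belongs to the red set.
- red_stamp_square: Square-footed pottery stamp, loose, standing upright: a foot 34 x 34 and 14 high in dark red, then a plain round wooden handle 24 in diameter from 14 to 52 above the table, with a dark red cap of the same diameter from 52 to 62 (total height 62). Grip it on the handle. Sizes in mm. Origin at the centre of the underside, z up. 70 g. Belongs to the red set.
- blue_stamp_round: Round-footed pottery stamp, loose, standing upright: a foot 36 in diameter and 14 high in blue, then a plain round wooden handle 24 in diameter from 14 to 52 above the table, with a blue cap of the same diameter from 52 to 62 (total height 62). Grip it on the handle. Sizes in mm. Origin at the centre of the underside, z up. 70 g. A look-alike from another set: leave it standing where it is.
- blue_stamp_square: Square-footed pottery stamp, loose, standing upright: a foot 34 x 34 and 14 high in blue, then a plain round wooden handle 24 in diameter from 14 to 52 above the table, with a blue cap of the same diameter from 52 to 62 (total height 62). Grip it on the handle. Sizes in mm. Origin at the centre of the underside, z up. 70 g. A look-alike from another set: leave it standing where it is.
- blue_roller: Blue texture roller standing on its end: a blue cylinder 52 in diameter and 48 high with thin pale ribs, and a 14 hole through it along its axis. Sizes in mm. Origin at the centre of the underside, z along its axis. 100 g. Loose on the table. A look-alike from another set: leave it standing where it is.
Not all that is in view belongs to the job. Leave any green look-alike of the red_stamp_square alone.

How it is judged (in metres and radians):
On the way, in this order (a step that is already met when the one before it is completed fails the run):
1. the wing nut stands in the yellow bay while spacer and roller are still on the stud (x of wing_nut in the frame of caddy between -0.098 and -0.034 m and y of wing_nut in the frame of caddy between -0.066 and 0.066 m and z of wing_nut in the frame of caddy between 0 and 0.01 m and angle between wing_nut's own z axis and vertical below 0.2 rad and horizontal distance between each of spacer, red_roller and stand below 0.012 m and z of spacer in the frame of stand between 0.052 and 0.068 m and z of red_roller in the frame of stand between 0.004 and 0.02 m), for 0.2 s.
2. the spacer stands in the yellow bay while the roller is still on the stud (x of spacer in the frame of caddy between -0.098 and -0.034 m and y of spacer in the frame of caddy between -0.066 and 0.066 m and z of spacer in the frame of caddy between 0 and 0.01 m and angle between spacer's own z axis and vertical below 0.2 rad and horizontal distance between red_roller and stand below 0.012 m and z of red_roller in the frame of stand between 0.004 and 0.02 m), for 0.2 s.
3. the red roller stands in the grey bay (x of red_roller in the frame of caddy between -0.023 and 0.098 m and y of red_roller in the frame of caddy between -0.066 and 0.066 m and z of red_roller in the frame of caddy between 0 and 0.01 m and angle between red_roller's own z axis and vertical below 0.2 rad), for 0.2 s.
At the end, for the whole second after the job is handed in: Nut and spacer in the yellow bay, red roller and both red stamps in the grey bay, each standing on the bay's floor (underside less than 10 mm above the table), tilted under 0.2 rad, at rest (0.02 m/s, 0.3 rad/s). Blue stamps and blue roller upright (0.2 rad), within 20 mm of their start (all of step 3 and x of wing_nut in the frame of caddy between -0.098 and -0.034 m and y of wing_nut in the frame of caddy between -0.066 and 0.066 m and z of wing_nut in the frame of caddy between 0 and 0.01 m and angle between each of wing_nut, spacer, red_stamp_round, red_stamp_square, blue_stamp_round, blue_stamp_square, blue_roller's own z axis and vertical below 0.2 rad and x of spacer in the frame of caddy between -0.098 and -0.034 m and y of spacer in the frame of caddy between -0.066 and 0.066 m and z of spacer in the frame of caddy between 0 and 0.01 m and x of red_stamp_round in the frame of caddy between -0.023 and 0.098 m and y of red_stamp_round in the frame of caddy between -0.066 and 0.066 m and z of red_stamp_round in the frame of caddy between 0 and 0.01 m and x of red_stamp_square in the frame of caddy between -0.023 and 0.098 m and y of red_stamp_square in the frame of caddy between -0.066 and 0.066 m and z of red_stamp_square in the frame of caddy between 0 and 0.01 m and linear speed of each of wing_nut, spacer, red_roller, red_stamp_round, red_stamp_square below 0.02 m/s and angular speed of each of wing_nut, spacer, red_roller, red_stamp_round, red_stamp_square below 0.3 rad/s and distance of each of blue_stamp_round, blue_stamp_square, blue_roller from where it was at the start of the episode below 0.02 m); the robot touches nothing.
It fails at once if a blue look-alike is pushed more than 20 mm, lifted or knocked over (distance of any of blue_stamp_round, blue_stamp_square, blue_roller from where it was at the start of the episode above 0.02 m or angle between any of blue_stamp_round, blue_stamp_square, blue_roller's own z axis and vertical above 0.35 rad).
It also fails if it takes over 131 s, if anything falls off the work surface, if the arm or the gripper's body presses on something with over 40 N, if the wrist force passes 120 N, or if a joint passes its speed limit or range.

## Working session

There is one attempt and no reset: what is moved stays moved. The work goes in short steps, each a Python script; the robot and the scene stay as the last script left them, time stands still between calls to the robot, and variables do not carry over. Pictures are saved under pics/ and viewed, about 12 in all and at most 16, crops included, and the job is handed in when it is done.

```bash
mkdir -p pics; cat > h.py <<'E'
from workcell import env
import numpy as np, cv2
from scipy.spatial.transform import Rotation as R
def cam(f):
    o=np.array(f["orientation"]); 
    M=o if o.shape==(3,3) else R.from_euler('xyz',o,degrees=True).as_matrix()
    return M,np.array(f["position"])
def ray(f,u,v,z):
    M,p=cam(f); d=M@np.array([(u-f["cx"])/f["fx"],-(v-f["cy"])/f["fy"],-1]); return p+d*(z-p[2])/d[2]
def proj(f,P):
    M,p=cam(f); q=M.T@(np.array(P)-p); return f["cx"]+f["fx"]*q[0]/-q[2], f["cy"]-f["fy"]*q[1]/-q[2]
E
python3 - <<'E'
from h import *
ims=[]
for n in ["scene","top"]:
    f=env.grab_frame(n); print(n,{k:v for k,v in f.items() if k!="image"})
    im=f["image"]; cv2.imwrite(f"pics/{n}0.png",cv2.resize(im,(800,600)))
    for t in ["caddy","stand","wing_nut","spacer","red_roller","red_stamp_round","red_stamp_square"]:
        for r in env.search_frame(f,t): print(t,np.round(r["xyz"],3),round(r["score"],2),np.round(proj(f,r["xyz"])))
print(env.read_state())
E
```

```text
scene {'fx': 378.85042732154375, 'fy': 378.85042732154375, 'cx': 259.58976901973733, 'cy': 196.62463710034706, 'position': array([0.94917996, 0.51725747, 0.62326539]), 'orientation': array([ 50.795075  ,  -0.39340186, 147.24365718]), 'shot': 1}
caddy [0.549 0.317 0.047] 0.61 [388. 314.]
caddy [ 0.505 -0.291 -0.002] 0.57 [236. 163.]
caddy [0.699 0.058 0.033] 0.18 [239. 259.]
stand [0.552 0.326 0.012] 0.85 [386. 329.]
stand [0.455 0.066 0.028] 0.37 [332. 220.]
wing_nut [0.537 0.303 0.109] 0.63 [395. 283.]
wing_nut [ 0.675 -0.058  0.029] 0.19 [223. 223.]
spacer [0.542 0.318 0.076] 0.48 [395. 302.]
red_roller [0.545 0.316 0.047] 0.94 [389. 312.]
red_stamp_round [0.698 0.054 0.031] 0.81 [238. 258.]
red_stamp_round [0.455 0.07  0.025] 0.6 [333. 221.]
red_stamp_square [ 0.727 -0.145  0.029] 0.79 [186. 210.]
red_stamp_square [ 0.677 -0.061  0.027] 0.69 [221. 224.]
red_stamp_square [ 0.626 -0.136  0.029] 0.64 [225. 198.]
red_stamp_square [ 0.755 -0.032  0.032] 0.62 [195. 243.]
red_stamp_square [0.698 0.055 0.035] 0.35 [239. 257.]
top {'fx': 441.2449670778745, 'fy': 441.2449670778745, 'cx': 24
[... 762 characters left out ...]
143  0.024] 0.47 [314. 194.]
{'clock': 0.8, 'joint_positions': array([-5.26783170e+01,  2.20402294e+01,  4.52044871e-01, -1.43580917e-03,
       -6.84090405e+01, -1.48175668e+01]), 'qvel': array([-0.10187117,  0.05578715, -0.03703079, -0.00510748,  0.07611469,
        0.01632515]), 'joint_torque': array([-4.80229744e-05, -3.90411115e+01,  1.87610650e+01,  4.22402814e+00,
        1.55501644e-02, -1.28110455e-05]), 'position': array([ 0.23925062, -0.57737362,  0.22255767]), 'tool_rot': array([-9.00023413e+01, -2.00037135e-03,  2.25035879e+01]), 'force': array([-0.3659432 ,  0.4084444 ,  0.19485309]), 'wrist_torque': array([ 0.0294687 , -0.06453453,  0.00554606]), 'opening': 0.9930093942601702}
```

View pics/scene0.png

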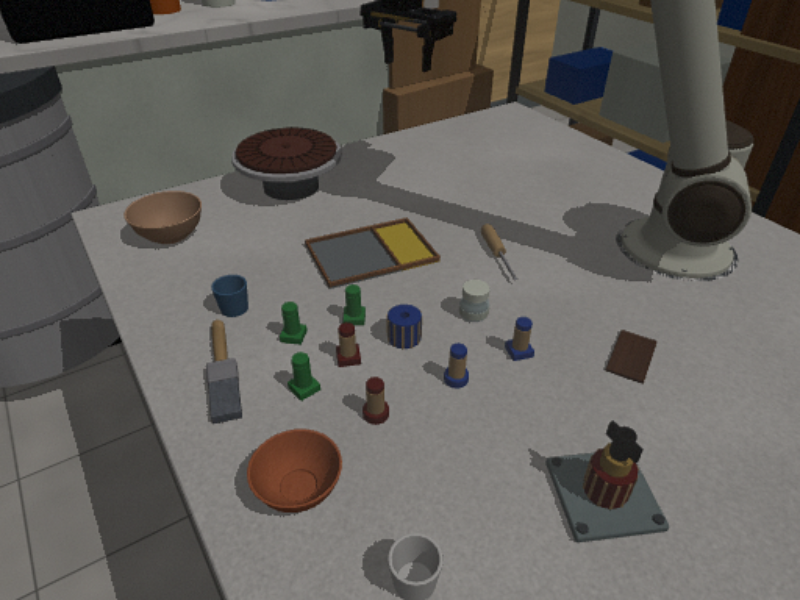

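View pics/top0.png

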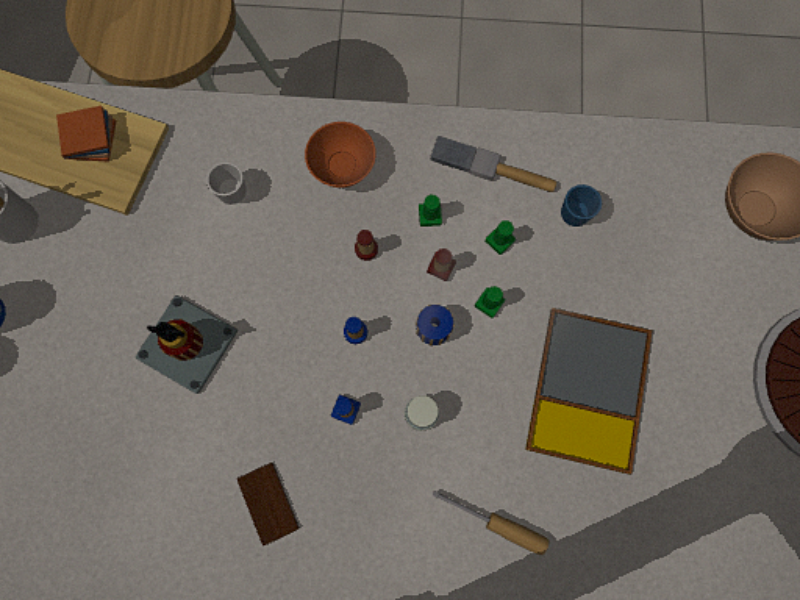

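The scene view shows the red round stamp at (375,400), the red square stamp at (347,345) and three green look-alikes at (290,322), (354,305) and (303,375). The blue stamps are at (457,365) and (521,338), the blue roller at (404,325), and the stand at (608,490). In the top view the red stamps are at (365,245) and (441,263), the stand at (187,343) and the caddy at (590,390). Next I'll take closer wrist views.

```bash
python3 - <<'E'
from h import *
def col(f,lo,hi,z):
    m=cv2.inRange(cv2.cvtColor(f["image"],cv2.COLOR_BGR2HSV),lo,hi)
    n,l,s,c=cv2.connectedComponentsWithStats(m); 
    return m,l,s,c
f=env.grab_frame("top")
m,l,s,c=col(f,(22,120,80),(35,255,255),.004); i=1+s[1:,4].argmax()
box=cv2.boxPoints(cv2.minAreaRect(np.argwhere(l==i)[:,::-1].astype(np.float32)))
print("yellow",np.round([ray(f,*b,.004)[:2] for b in box],4))
import itertools
views=[("stand",[.50,.29,.30],0),("stamps",[.65,-.0,.32],0),("caddy",[.48,-.29,.30],0)]
for n,p,y in views:
    for y in (90,60,30,0):
        q=env.inverse_kinematics(p,[-90,0,y])
        print(n,y,None if q is None else np.round(q,0))
y0=0
for n,p,_ in views[::-1]:
    env.goto(p,[-90,0,30]); f=env.grab_frame("wrist")
    np.save(f"pics/{n}.npy",f,allow_pickle=True); cv2.imwrite(f"pics/w_{n}.png",f["image"])
    print(n,{k:v for k,v in f.items() if k not in("image",)},env.read_state()["clock"])
    for t in ["caddy","stand","wing_nut","spacer","red_roller","red_stamp_round","red_stamp_square"]:
        for r in env.search_frame(f,t): print(t,np.round(r["xyz"],3),round(r["score"],2),np.round(proj(f,r["xyz"])))
cv2.imwrite("pics/w.png",np.vstack([cv2.imread(f"pics/w_{n}.png") for n in("stand","stamps")])[:, :])
a=[cv2.resize(cv2.imread(f"pics/w_{n}.png"),(400,300)) for n in("stand","stamps","caddy")]
cv2.imwrite("pics/w.png",np.vstack([np.hstack(a[:2]),np.hstack([a[2],a[2]*0])]))
E
```

```text
yellow [[ 0.4156 -0.207 ]
 [ 0.4833 -0.2215]
 [ 0.4605 -0.3619]
 [ 0.3937 -0.3453]]
stand 90 [ 46.  15.   1.   0. -76. -46.]
stand 60 [ 46.  15.   1.   0. -76. -76.]
stand 30 [  46.   15.    1.   -0.  -76. -106.]
stand 0 [  46.   15.    1.   -0.  -76. -136.]
stamps 90 [ 14.  22.  14.   0. -82. -14.]
stamps 60 [ 14.  22.  14.   0. -82. -44.]
stamps 30 [ 14.  22.  14.   0. -82. -74.]
stamps 0 [  14.   22.   14.   -0.  -82. -104.]
caddy 90 [-15.  13.  -1.   0. -76.  15.]
caddy 60 [-15.  13.  -1.   0. -76. -15.]
caddy 30 [-15.  13.  -1.   0. -76. -45.]
caddy 0 [-15.  13.  -1.  -0. -76. -75.]
caddy {'fx': 321.07000838303827, 'fy': 321.07000838303827, 'cx': 256.5172800433954, 'cy': 190.96141728128435, 'position': array([ 0.4230624 , -0.32356401,  0.46155194]), 'orientation': array([-1.40119703e+01,  1.21681079e-02,  1.19960938e+02]), 'shot': 4} 2.325
caddy [ 0.498 -0.296  0.001] 0.88 [247. 166.]
red_stamp_square [ 0.612 -0.146  0.017] 0.86 [295. 280.]
stamps {'fx': 321.07000838303827, 'fy': 321.07000838303827, 'cx': 256.5172800433954, 'cy': 190.96141728128435, 'position': array([ 0.5930919
[... 570 characters left out ...]
]
red_stamp_square [ 0.721 -0.15   0.034] 0.58 [139. 150.]
stand {'fx': 321.07000838303827, 'fy': 321.07000838303827, 'cx': 256.5172800433954, 'cy': 190.96141728128435, 'position': array([0.44390895, 0.25651888, 0.46195908]), 'orientation': array([-1.40582235e+01,  5.15018779e-02,  1.19973973e+02]), 'shot': 6} 5.6417
stand [0.516 0.301 0.012] 0.76 [259. 172.]
stand [0.562 0.062 0.038] 0.31 [ 80. 115.]
wing_nut [0.521 0.305 0.117] 0.69 [260. 195.]
spacer [0.515 0.302 0.084] 0.74 [260. 183.]
red_roller [0.511 0.296 0.058] 0.9 [257. 174.]
red_stamp_round [0.684 0.052 0.042] 0.65 [ 37. 191.]
red_stamp_round [0.515 0.3   0.013] 0.44 [259. 171.]
red_stamp_square [0.449 0.07  0.034] 0.3 [123.  36.]
```

View pics/w.png

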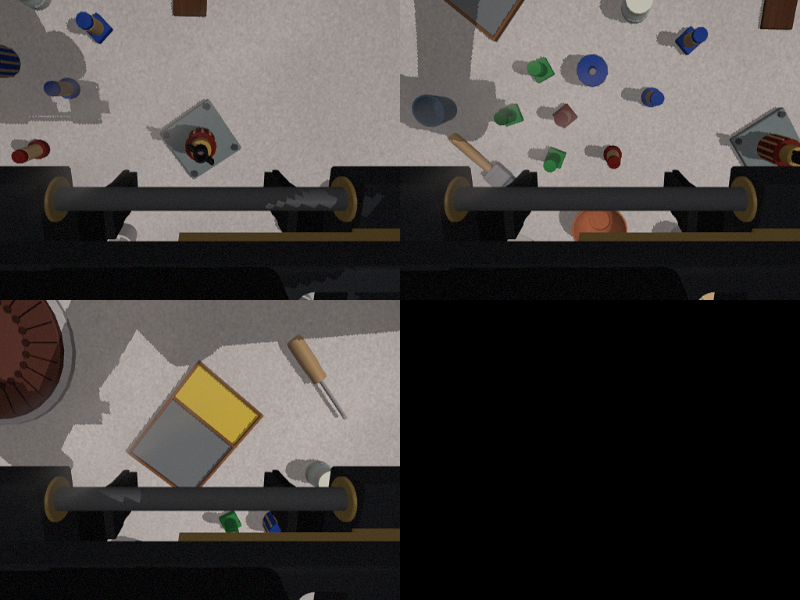

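Wrist crops: the stand is at (202,138) with the nut at (203,152). In the stamps tile the red round stamp is at (613,157), the red square at (565,115), the greens at (508,115), (540,70) and (553,158), and the blues at (652,97), (691,40) and (592,70). The caddy tile is clear. Now precise fits.

```bash
python3 - <<'E'
from h import *
def rect(f,m,z):
    h=cv2.convexHull(np.argwhere(m)[:,::-1].astype(np.float32))[:,0]
    P=np.array([ray(f,*b,z)[:2] for b in h],np.float32)*1000
    (c,s,a)=cv2.minAreaRect(P); return np.round(c,1),np.round(s,1),round(a,1)
def big(m):
    n,l,s,c=cv2.connectedComponentsWithStats(m.astype(np.uint8)); return l==1+s[1:,4].argmax()
fs={"stand":env.grab_frame("wrist"),"top":env.grab_frame("top")}
for k,f in fs.items():
    r=env.trace(f,"stand")
    if r: print("stand",k,r[0]["score"],rect(f,big(r[0]["mask"]),.012))
    r=env.trace(f,"wing_nut")
    for q in r: ys,xs=np.nonzero(q["mask"]); print("nut",k,q["score"],len(xs),xs.mean(),ys.mean(),rect(f,q["mask"],.105))
fs["caddy"]=np.load("pics/caddy.npy",allow_pickle=True).item(); fs["stamps"]=np.load("pics/stamps.npy",allow_pickle=True).item()
for k in("top","caddy"):
    f=fs[k];hs=cv2.cvtColor(f["image"],cv2.COLOR_BGR2HSV)
    print("yel",k,rect(f,big(cv2.inRange(hs,(22,120,60),(35,255,255))),.004))
    # wooden frame+floor outer: brown
    r=env.trace(f,"caddy") if k=="top" else []
    for q in r: print("caddy",k,q["score"],rect(f,big(q["mask"]),.012))
for k in("top","stamps"):
    f=fs[k];hs=cv2.cvtColor(f["image"],cv2.COLOR_BGR2HSV)
    for n,x in(("round",(.69,.045,.03)),("square",(.665,-.064,.03))):
        u,v=map(int,proj(f,x)); c=f["image"][v-22:v+22,u-22:u+22]
        cv2.imwrite(f"pics/c_{k}_{n}.png",cv2.resize(c,(300,300),interpolation=cv2.INTER_CUBIC)); print(k,n,"crop origin",u-22,v-22)
f=fs["stand"];c=f["image"][120:240,200:320]; cv2.imwrite("pics/stc.png",np.hstack([cv2.resize(c,(600,600),interpolation=cv2.INTER_CUBIC)]))
cv2.imwrite("pics/cr.png",np.vstack([np.hstack([cv2.imread(f"pics/c_{k}_{n}.png") for n in("round","square")]) for k in("top","stamps")]))
np.save("pics/top.npy",fs["top"],allow_pickle=True);np.save("pics/stand.npy",fs["stand"],allow_pickle=True)
E
```

```text
stand stand 0.58 (array([526.8, 303.5]), array([110.3, 110.3]), 65.1)
nut stand 0.56 544 256.1783088235294 196.30698529411765 (array([527.4, 304.6]), array([45.3, 24.8]), 60.7)
stand top 0.97 (array([528. , 301.6]), array([110.4, 109.7]), 65.4)
nut top 0.53 163 105.20858895705521 211.7914110429448 (array([528.4, 304.8]), array([44.3, 20.4]), 63.9)
yel top (array([ 437.9, -283. ]), array([138.8,  69.9]), 80.9)
caddy top 0.58 (array([ 502.8, -291.1]), array([151.8, 212.6]), 80.9)
yel caddy (array([ 437.1, -280.9]), array([139.8,  70.3]), 80.8)
top round crop origin 213 135
top square crop origin 259 148
stamps round crop origin 248 175
stamps square crop origin 190 123
```

View pics/stc.png

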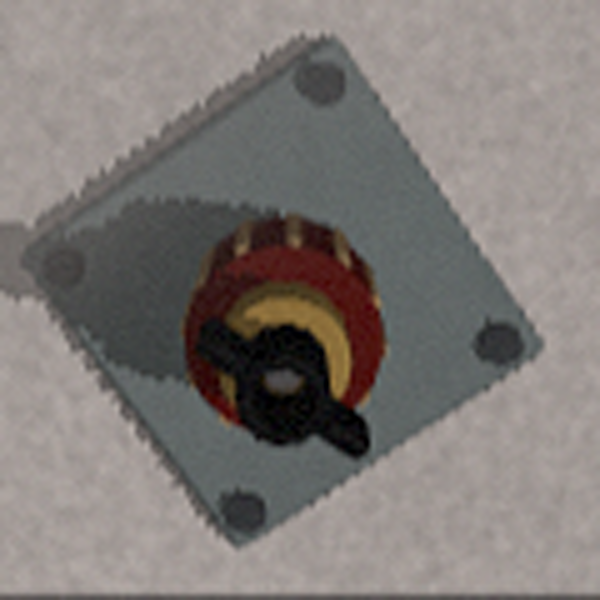

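View pics/cr.png

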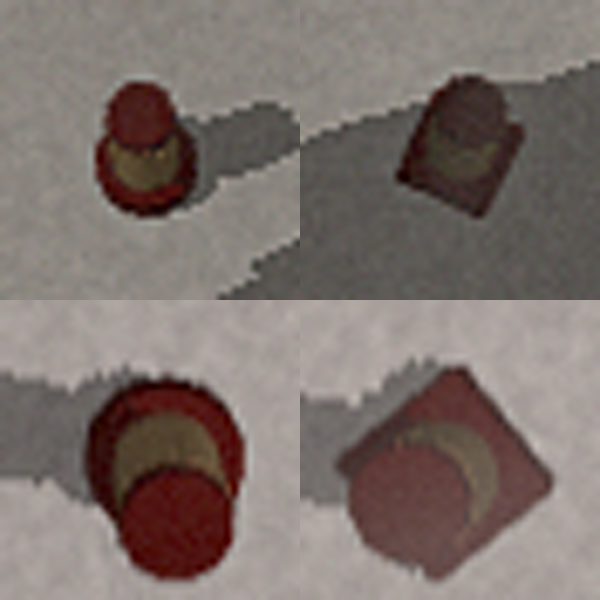

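The crop confirms the dark red round-footed and square-footed stamps (the red square one is in shadow in the top view). The black nut sits at (285,385), with its wings running from (210,340) to (355,440).

```bash
python3 - <<'E'
from h import *
L=lambda k:np.load(f"pics/{k}.npy",allow_pickle=True).item()
w,t,s=L("stamps"),L("top"),L("stand"); k=44/300
g=lambda f,o,p,z:np.round(ray(f,o[0]+p[0]*k-.4,o[1]+p[1]*k-.4,z)[:2],4)
print("round",g(w,(248,175),(176,223),.062),g(t,(213,135),(141,115),.062))
print("square",g(w,(190,123),(109,205),.062),g(t,(259,148),(169,110),.062))
a,b=[ray(s,200+x/5,120+y/5,.114)[:2] for x,y in((213,342),(352,436))]
d=b-a; print("nut yaw",np.degrees(np.arctan2(d[1],d[0])),np.hypot(*d),(a+b)/2, ray(s,200+285/5,120+381/5,.116))
for yaw in (60.7-180,60.7,80.9,-9.1,-99.1,0):
  print(yaw,[None if (q:=env.inverse_kinematics(p,[-90,0,yaw])) is None else round(q[5]) for p in([.527,.303,.09],[.44,-.28,.05],[.69,.045,.05])])
E
```

```text
round [0.6926 0.0496] [0.6936 0.0489]
square [ 0.6728 -0.0655] [ 0.6723 -0.0663]
nut yaw 84.95760764996557 0.03810700741615139 [0.5260773  0.30397698] [0.52371191 0.30312595 0.116     ]
-119.3 [106, 165, 134]
60.7 [-74, -15, -46]
80.9 [-54, 6, -26]
-9.1 [-144, -84, -116]
-99.1 [126, -174, 154]
0 [-135, -75, -107]
```

The nut yaw estimates disagree (85° against 61°), so I'll fit the silhouette instead.

```bash
python3 - <<'E'
from h import *
L=lambda k:np.load(f"pics/{k}.npy",allow_pickle=True).item()
S=8
def sil(f,x,y,yaw,o,n):
    m=np.zeros((n*S,n*S),np.uint8); th=np.linspace(0,2*np.pi,40)
    c,s=np.cos(np.radians(yaw)),np.sin(np.radians(yaw))
    hub=[(11*np.cos(t),11*np.sin(t),z) for t in th for z in(0,34)]
    box=[(a,b,z) for a in(-23,23) for b in(-3,3) for z in(10,32)]
    for P in(hub,box):
        q=[proj(f,(x+(c*a-s*b)/1000,y+(s*a+c*b)/1000,.082+z/1000)) for a,b,z in P]
        q=((np.array(q)+.5-o)*S).astype(np.int32)
        cv2.fillConvexPoly(m,cv2.convexHull(q),1)
    return cv2.resize(m.astype(np.float32),(n,n),interpolation=cv2.INTER_AREA)
for k in("stand","top"):
    f=L(k);u,v=proj(f,(.527,.303,.1));n=60;o=np.array([int(u)-30,int(v)-30])
    c=f["image"][o[1]:o[1]+n,o[0]:o[0]+n].max(2); 
    for T in(45,60):
        m=(c<T).astype(np.uint8); 
        nn,l,s,_=cv2.connectedComponentsWithStats(m); m=(l==1+s[1:,4].argmax()).astype(np.float32)
        R_=[]
        for yaw in range(0,180,5):
            for dx in np.arange(-6,7,2):
                for dy in np.arange(-6,7,2):
                    p=sil(f,.527+dx/1000,.303+dy/1000,yaw,o,n); R_.append((np.minimum(p,m).sum()/np.maximum(p,m).sum(),yaw,dx,dy))
        R_.sort(reverse=True); print(k,T,m.sum(),[tuple(np.round(r,2)) for r in R_[:4]])
E
```

```text
stand 45 501.0 [(np.float64(0.8), np.float64(85.0), np.float64(2.0), np.float64(2.0)), (np.float64(0.79), np.float64(85.0), np.float64(0.0), np.float64(0.0)), (np.float64(0.78), np.float64(85.0), np.float64(0.0), np.float64(2.0)), (np.float64(0.77), np.float64(80.0), np.float64(2.0), np.float64(2.0))]
stand 60 686.0 [(np.float64(0.69), np.float64(85.0), np.float64(0.0), np.float64(0.0)), (np.float64(0.69), np.float64(90.0), np.float64(2.0), np.float64(0.0)), (np.float64(0.69), np.float64(85.0), np.float64(2.0), np.float64(2.0)), (np.float64(0.69), np.float64(90.0), np.float64(2.0), np.float64(2.0))]
top 45 726.0 [(np.float64(0.02), np.float64(30.0), np.float64(6.0), np.float64(6.0)), (np.float64(0.02), np.float64(35.0), np.float64(6.0), np.float64(6.0)), (np.float64(0.01), np.float64(25.0), np.float64(6.0), np.float64(6.0)), (np.float64(0.01), np.float64(20.0), np.float64(6.0), np.float64(6.0))]
top 60 751.0 [(np.float64(0.02), np.float64(30.0), np.float64(6.0), np.float64(6.0)), (np.float64(0.01), np.float64(35.0), np.float64(6.0), np.float64(6.0)), (np.float64(0.01), np.float64(25.0), np.float64(6.0), np.float64(6.0)), (np.float64(0.01), np.float64(20.0), np.float64(6.0), np.float64(6.0))]
```

The nut yaw is 85° and the stand is at (0.527, 0.303). The caddy centre is (0.5027, -0.2918) at yaw -9.1°. Now the nut.

```bash
cat >> h.py <<'E'
C=np.array([.5027,-.2918]); CY=-9.1
def cad(x,y):
    a=np.radians(CY); return C+np.array([np.cos(a)*x-np.sin(a)*y,np.sin(a)*x+np.cos(a)*y])/1000
def pick(xy,yaw,z,op,force,name,lift=.25):
    "z: TCP height of grasp; op: opening width in m"
    xy=list(xy); o=[-90,0,yaw]
    env.goto(xy+[lift],o); env.gripper_to(op/.087)
    env.move_straight(xy+[z+.03],rate=.2)
    print(name,"down hit:",env.move_straight(xy+[z],rate=.06,force_limit=8),np.round(env.read_state()["position"],4))
    env.gripper_to(0,force); s=env.read_state(); print("width mm",round(s["opening"]*87,1),"f",np.round(s["force"],1))
    env.move_straight(xy+[z+.06],rate=.08); env.move_straight(xy+[lift],rate=.2)
    s=env.read_state(); print("lifted",round(s["opening"]*87,1),"f",np.round(s["force"],1),"clock",s["clock"])
def place(cx,cy,yaw,z,op,name,lift=.2):
    "z: TCP height when the thing stands on the bay floor"
    xy=list(cad(cx,cy)); o=[-90,0,yaw]
    env.goto(xy+[lift],o); env.move_straight(xy+[z+.02],rate=.2)
    h=env.move_straight(xy+[z-.001],rate=.03,force_limit=5); s=env.read_state()
    print(name,"contact",h,np.round(s["position"],4),"width",round(s["opening"]*87,1))
    env.gripper_to(op/.087); env.dwell(.2); env.move_straight(xy+[z+.06],rate=.1); env.move_straight(xy+[lift],rate=.25)
    print("clock",env.read_state()["clock"])
E
python3 - <<'E'
from h import *
S=[.527,.303]
env.goto(S+[.25],[-90,0,85])
pick(S,85,.085,.050,15,"nut")
place(-66,35,CY,.004+.003,.034,"nut")
env.goto([.45,-.25,.25],[-90,0,60])
f=env.grab_frame("wrist");cv2.imwrite("pics/nut_placed.png",f["image"])
for r in env.search_frame(f,"wing_nut"): print(np.round(r["xyz"],3),r["score"],proj(f,r["xyz"]))
g=env.grab_frame("scene")
u,v=map(int,proj(g,(.527,.303,.05))); cv2.imwrite("pics/a.png",np.hstack([cv2.resize(f["image"],(480,360)),cv2.resize(g["image"][v-40:v+40,u-35:u+35],(315,360))]))
E
```

```text
nut down hit: False [0.5271 0.303  0.0849]
width mm 21.0 f [ 0.  -0.5  0.6]
lifted 21.2 f [-0.5 -0.5 -1.1] clock 12.0833
nut contact True [ 0.4427 -0.2468  0.0069] width 20.8
clock 17.975
[ 0.444 -0.249  0.036] 0.69 (np.float64(261.37623241980225), np.float64(166.22619651978633))
```

View pics/a.png

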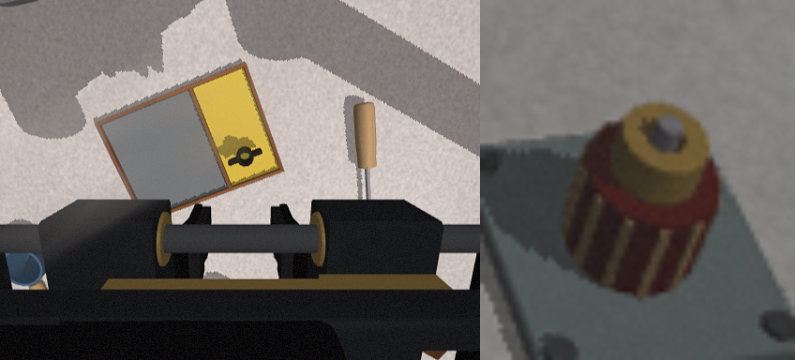

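The nut stands upright in the yellow bay at (245,155), and the spacer and roller are still on the stud. Spacer next.

```bash
python3 - <<'E'
from h import *
S=[.527,.303]
pick(S,60,.064,.060,20,"spacer")
place(-66,-30,CY,.008,.044,"spacer")
env.goto([.45,-.25,.25],[-90,0,60])
f=env.grab_frame("wrist")
for t in("wing_nut","spacer"):
  for r in env.search_frame(f,t): print(t,np.round(r["xyz"],3),r["score"])
g=env.grab_frame("scene")
for r in env.search_frame(g,"red_roller"): print("roller",np.round(r["xyz"],3),r["score"])
u,v=map(int,proj(g,(.527,.303,.05))); cv2.imwrite("pics/b.png",np.hstack([cv2.resize(f["image"],(480,360)),cv2.resize(g["image"][v-40:v+40,u-35:u+35],(315,360))]))
E
```

```text
spacer down hit: False [0.5271 0.303  0.0638]
width mm 33.4 f [-0.4  0.1  1.2]
lifted 33.6 f [-0.7  0.1 -0.1] clock 25.8667
spacer contact True [ 0.4324 -0.3109  0.0081] width 33.6
clock 31.9083
wing_nut [ 0.441 -0.249  0.038] 0.78
spacer [ 0.435 -0.309  0.024] 0.79
roller [0.543 0.31  0.055] 0.87
roller [0.57  0.064 0.034] 0.75
```

View pics/b.png

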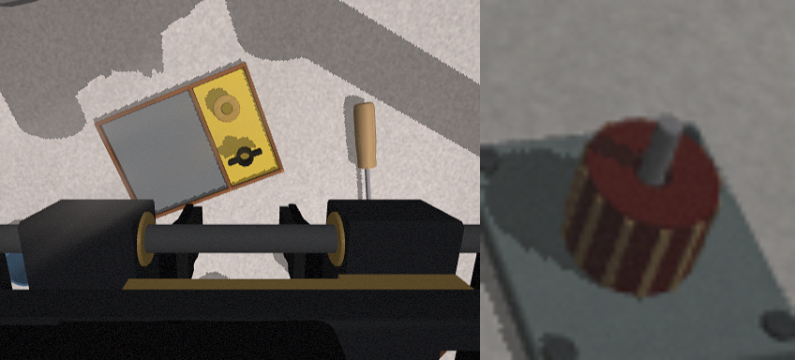

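The spacer (227,108) and nut (245,155) stand in the yellow bay and the roller is still on the stud. Roller next, checking the blue positions before picking the stamps.

```bash
python3 - <<'E'
from h import *
S=[.527,.303]
pick(S,60,.027,.080,25,"roller")
place(55,-34,80.9,.019,.066,"roller")
env.goto([.65,0,.30],[-90,0,30]); f=env.grab_frame("wrist")
for t in("blue_roller","blue_stamp_round","blue_stamp_square","red_stamp_square"):
  for r in env.search_frame(f,t): print(t,np.round(r["xyz"],3),round(r["score"],2),np.round(proj(f,r["xyz"])))
for p in((.693,.049,.062),(.6725,-.066,.062)):
  u,v=map(int,proj(f,p)); cv2.circle(f["image"],(u,v),2,(0,255,255),-1)
g=env.grab_frame("scene")["image"]
cv2.imwrite("pics/c.png",np.hstack([cv2.resize(f["image"],(400,300)),cv2.resize(g[110:260,100:300],(400,300))]))
E
```

```text
roller down hit: False [0.5271 0.303  0.0268]
width mm 51.9 f [0.2 0.6 1.1]
lifted 51.9 f [-0.3  0.5 -0.5] clock 40.3
roller contact True [ 0.5512 -0.3339  0.0192] width 51.8
clock 46.3583
blue_roller [ 0.576 -0.063  0.05 ] 0.66 [243.  86.]
blue_stamp_round [0.566 0.051 0.052] 0.56 [326. 127.]
blue_stamp_square [0.454 0.057 0.039] 0.85 [378.  47.]
red_stamp_square [ 0.667 -0.067  0.039] 0.98 [207. 148.]
red_stamp_square [ 0.718 -0.15   0.035] 0.95 [133. 150.]
red_stamp_square [ 0.744 -0.041  0.023] 0.93 [199. 203.]
red_stamp_square [ 0.619 -0.137  0.038] 0.6 [175.  87.]
```

View pics/c.png

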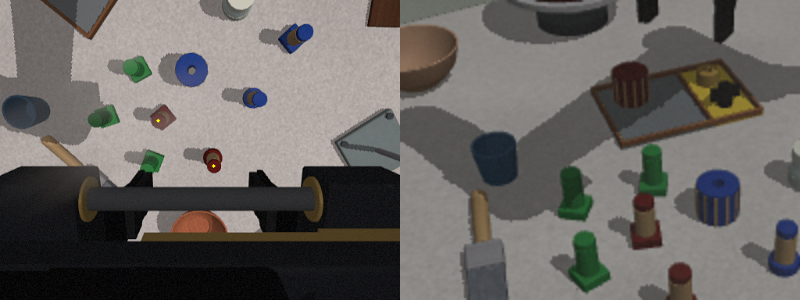

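Yellow dots land on the red caps at (158,120) and (213,166), and the red roller stands in the grey bay. Now both stamps.

```bash
python3 - <<'E'
from h import *
pick([.693,.049],0,.018,.048,20,"round")
place(68,38,80.9,.022,.040,"round")
pick([.6725,-.066],0,.018,.048,20,"square")
place(8,38,80.9,.022,.040,"square")
env.goto([.47,-.20,.30],[-90,0,60]); f=env.grab_frame("wrist")
for t in("wing_nut","spacer","red_roller","red_stamp_round","red_stamp_square"):
  for r in env.search_frame(f,t)[:2]: print(t,np.round(r["xyz"],3),round(r["score"],2))
g=env.grab_frame("scene")["image"]
cv2.imwrite("pics/d.png",np.hstack([cv2.resize(f["image"],(400,300)),cv2.resize(g[110:260,140:340],(400,300))]))
E
```

```text
round down hit: False [0.6931 0.0489 0.0178]
width mm 23.1 f [ 0.6  0.6 -0. ]
lifted 23.5 f [ 0.1  0.  -1. ] clock 53.55
round contact True [ 0.5754 -0.2649  0.0222] width 23.5
clock 58.9917
square down hit: False [ 0.6726 -0.066   0.0178]
width mm 23.6 f [-0.   0.2  0.1]
lifted 23.4 f [ 0.6  0.2 -2.2] clock 65.2833
square contact True [ 0.5162 -0.2554  0.0222] width 23.8
clock 70.5833
wing_nut [ 0.44  -0.248  0.038] 0.5
spacer [ 0.436 -0.311  0.025] 0.67
red_roller [ 0.546 -0.332  0.051] 0.71
red_stamp_round [ 0.57  -0.268  0.052] 0.89
red_stamp_square [ 0.511 -0.261  0.041] 0.63
```

View pics/d.png

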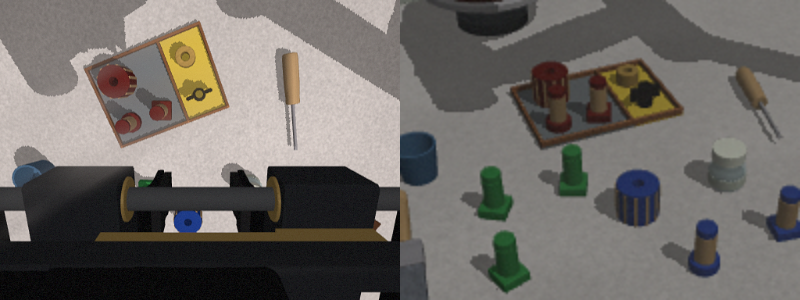

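The roller (117,80), both red stamps (128,123) and (160,108), the spacer (184,55) and the nut (198,94) all stand upright in their bays, and the blue things haven't moved. Handing in.

```bash
python3 -c "
from h import *
print(env.close_job())"
```

```text
the job is handed in; nothing more can be done
None
```

The red set is packed and the job is handed in. The nut went into the yellow bay first, then the spacer. After that the red roller and both red stamps went into the grey bay. It took about 71 s of the 131 s allowed.

- **Last checks:** the final pictures show all five pieces standing upright in the correct bays. Network positions were within about 8 mm of where I set them down. Each piece touched down at the height expected for the bay floor. The blue stamps and blue roller looked untouched in the final scene view, though I did not measure their positions again.
- **Disagreements:** the first estimates of the nut's wing direction differed, 61–64° from the network's outline against 85° from my own pixel measurements. Fitting the nut's shape to the wrist picture gave 85°, and gripping at that angle worked. The same fit on the top picture failed, so I did not use it.
- **False reports:** the networks sometimes reported the green and blue look-alikes as red pieces. I told them apart by colour in enlarged crops before reaching for anything.

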